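# Clamp a thin-walled tube on the welding plate

## Task

Slide the long square tube home against its three stops on the welding plate (both stops behind it and the one at its end), butting it up gently. Then wind the hold-down clamp's knob down until its foot bites on the tube and give it just a quarter turn more: less will not hold, and a half turn dents the thin wall. Let go with the tube clamped and still home; leave the other things on the bench alone.

Things in the scene. Friction and masses are not known exactly. Their poses are not given: they have to be found in the camera images.
- fixture: Steel welding plate with a grid of 16 mm holes, 300 x 440 x 15 mm, fixed on the bench. Origin: centre of its underside, so its top is at +15 mm; y along its 440 mm side, x across it, away from the robot. The tube is home when its origin is at x = 0, y = -10 mm in this frame and it lies along y.
- stops: Three dark steel stop blocks, each 25 x 25 mm and 30 mm tall with a 6 mm screw head on top, fixed on the plate. Origin and axes: those of the plate, but at the height of its top. Two back stops, centred at (32.5, -135) and (32.5, 100) mm, present their faces at x = 20 mm; the end stop, centred at (0, 142.5) mm, its face at y = 130 mm.
- clamp: Hold-down clamp, fixed: a 16 mm post, 135 mm tall, in a plate hole (origin: its foot on the plate's top) and a grey cast arm, 68 to 108 mm above the plate, reaching 80 mm along this body's -x to the screw. Turning the screw's knob clockwise from above lowers it 4 mm a turn; it stays where it is left. At the start its foot is 1.1 to 2.5 mm above the tube's top: how far varies.
- clamp_axis (a point): Point on the clamp screw's upright axis, at the arm's top, 103 mm above the plate (fixed; 80 mm from the post). On this axis, above the arm: the black round hand knob, 40 mm diameter, 34 mm tall, its underside about 40 mm above this point at the start, bare 15 mm screw below it. Below the arm: the flat serrated foot, 34 mm diameter.
- clamp_nut (a point): Point on the same axis at the underside of the arm, 69 mm above the plate. Feel of the knob: running free takes about 0.04 Nm; once the foot touches the tube the torque climbs steadily, to about 0.4 Nm a quarter turn later, and the clamping force to about 40 N. The knob's soft grip gives some 5 degrees in torsion at 0.4 Nm.
- tube: The work: thin-walled square steel tube, 40 x 40 mm and 280 mm long, 0.67 kg, lying loose on the plate between the robot and the back stops, 34 to 60 mm short of them; home, it passes under the clamp's foot. Origin: centre of its underside; y along its length. There is room to take it across its width between its middle and its -y end.
- offcut: Bystander: a 60 mm long offcut of the same tube, loose on the plate. Origin: centre of its underside.
- grinder: Bystander: yellow and black angle grinder, about 300 mm long, lying on the bench with its disc up. Origin: under the middle of its body.
- hammer: Bystander: hammer with a wooden handle, 280 mm long, lying on the bench. Origin: underside of its middle.

How it is judged (in metres and radians):
On the way, in this order (a step that is already met when the one before it is completed fails the run):
1. the tube is home against all three stops (x of tube in the frame of fixture above -0.002 m and y of tube in the frame of fixture above -0.012 m and angle between the y axis of tube and the y axis of fixture, either way round below 0.02 rad), for 0.1 s.
2. after that, the clamp's foot bears on the tube (contact force between clamp and tube above 5 N), for 0.1 s.
At the end, for the whole second after the job is handed in: The tube is within 2 mm of all three stops and square to them within 0.02 rad, and the clamp's foot presses on it with 20 to 68 N (about 45 to 150 degrees past first touch; a quarter turn gives about 40 N) (all of step 1 and contact force between clamp and tube between 20 and 68 N).
It fails at once if the tube is dented: the clamp's foot presses on it with more than 80 N (over a half turn past the bite) (contact force between clamp and tube above 80 N).
It fails at once if the tube is rammed into the stops with more than 60 N (contact force between tube and stops above 60 N).
It fails at once if the grinder, the hammer or the short offcut is moved by more than 20 mm (distance of any of grinder, hammer, offcut from where it was at the start of the episode above 0.02 m).
It also fails if it takes over 72 s, if anything falls off the work surface, if the arm or the gripper's body presses on something with over 40 N, if the wrist force passes 120 N, or if a joint passes its speed limit or range.

## Robot

A 7-joint arm with a two-finger parallel gripper is mounted at the origin on the work surface. World frame = base frame: x ahead of the robot, y to its left, z up, the work surface at z = 0. Lengths are in m, angles in degrees, forces in N, time in s.
With the tool pointing down it reaches from about 0.425 to 0.825 m from the base axis. Payload 3.6 kg.
Tool frame: the origin (TCP) lies between the finger pads; the fingertips stand ahead of it and the grasp point (between the pads) lies 6 mm ahead of it (bot.finger_overhang is the z of the fingertips in the tool frame, in m); z points along the fingers, y is the direction in which the jaws open and shut (so a half turn about z gives the same grasp; the last joint's range is limited). The gripper opens to 85 mm and grips with 20 to 120 N. Pads are 22 mm wide; open, the fingers measure 114 mm over their backs; the gripper's body (76 mm by 85 mm) begins 54 mm behind the grasp point. The pads swing forward as they close: fully open they stand 13 mm farther back than shut.
Start: joints at [72.221, 35.231, -0.722, 81.555, 0.464, 63.22, -2.315], TCP at [0.182, -0.624, 0.256] pointing down, gripper open.
Joint ranges: [-178.69, 178.69], [-17.37, 117.87], [-77.05, 75.6], [15.02, 138.74], [-78.02, 258.01], [0.78, 113.62], [-162.83, 162.83]. Speed limits (degrees/s): [159.86, 159.86, 180, 180, 180, 180, 180].

## Interface

Orientations are given as [roll, pitch, yaw] about the fixed x, y, z axes, in that order (R = Rz(yaw) Ry(pitch) Rx(roll)).
In Python, from workcell import bot gives the robot as it stands. Calls block until the motion is done:
- bot.move_to(position, orientation): joint-space move of the TCP to a pose.
- bot.move_linear(position, attitude=None, rate=0.15, guard=None): straight line of the TCP; attitude=None keeps the orientation; rate is the mean speed in m/s. With guard (N) it stops when the force on the tool has changed by that much, and returns True; else False.
- bot.set_joints(angles): joint-space move.
- bot.set_gripper(opening, squeeze=None): opening from 0.0 (shut) to 1.0 (fully open); squeeze is the grip in N (None keeps the last); returns when the fingers have stopped.
- bot.dwell(seconds).
- bot.ik(position, orientation): joint angles nearest the present ones, or None.
- bot.read_camera(name): name is "side" or "top"; returns the picture (384x512x3 uint8, red, green, blue); there is no depth.
- bot.get_calibration(name): a dict with "mtx" (3x3 intrinsics, pixels), "k1" (the pictures are not rectified: a ray, as slopes to the right and down, at radius r is drawn at 1 + k1 r^2 times it, then the intrinsics apply), "rvec" (rotation vector, rad) and "tvec" (3), from world to camera coordinates, as OpenCV has them. Camera axes: x right, y down, z forward; pixel columns grow to the right and rows downward; lengths in m; the calibration is good to about 2 mm. A picture is of the moment at which its call begins. get_calibration takes no time and is no camera call.
A pose or a line that the arm cannot do raises bot.Unreachable and nothing moves.
- bot.finish_job(): hands the job in, once; it reports no verdict.
Trained networks look in the newest picture that a camera, given by its name, has taken for a name from the list of things; names that differ only in an ending like _2 or _b are one class to them, and where a whole thing is asked for, a point or a joint stands for the part that bears it (a point fixed in the world has none). Each returns a list of dicts, best first, with "conf" (0 to 1); they miss things now and then, are a little off and sometimes report something else, mostly with a low value. They report only what shows in the picture. A call takes as long as a camera call.
- bot.outline_of(camera, query): "pixels" (384x512 bool, what is visible of it) and "pixel" ([column, row] in pixels, amid what is visible of it).
Readings, each from a call of its own:
- bot.read_t(): time.
- bot.read_q(): joint angles.
- bot.read_joint_vel(): joint speeds.
- bot.read_effort(): joint torques, N m.
- bot.read_position(): TCP position.
- bot.read_ee_rot(): TCP orientation.
- bot.read_ft_force(): force on the tool from outside, world axes, zero at the start.
- bot.read_ft_torque(): the same for the moment, N m.
- bot.read_finger_gap(): opening from 0.0 (shut) to 1.0 (fully open).
Only numpy, scipy, OpenCV 4.12 (cv2) and the standard library are available. Lean on these libraries where they do the work, as an engineer would, in place of code of your own. Each camera call takes 0.05 s, during which the arm holds its last target. There are 200 camera calls.

## Working session

There is one attempt and no reset: what is moved stays moved. The work goes in short steps, each a Python script; the robot and the scene stay as the last script left them, time stands still between calls to the robot, and variables do not carry over. Pictures are saved under pics/ and viewed, about 8 in all and at most 12, crops included, and the job is handed in when it is done.

```bash
ls; mkdir -p pics; cat > h.py <<'E'
import numpy as np, cv2
from workcell import bot
def cal(n):
    c=bot.get_calibration(n); return np.array(c["mtx"],float),float(c["k1"]),np.array(c["rvec"],float).ravel(),np.array(c["tvec"],float).ravel()
def proj(n,P):
    m,k,r,t=cal(n); return cv2.projectPoints(np.atleast_2d(np.array(P,float)),r,t,m,np.array([k,0,0,0.]))[0].reshape(-1,2)
def onz(n,px,z):
    m,k,r,t=cal(n); R=cv2.Rodrigues(r)[0]
    u=cv2.undistortPoints(np.array(px,float).reshape(-1,1,2),m,np.array([k,0,0,0.])).reshape(-1,2)
    d=np.c_[u,np.ones(len(u))]@R; c=-R.T@t
    return c+d*((z-c[2])/d[:,2])[:,None]
E
python3 - <<'E'
from h import *
for n in("top","side"):
    im=bot.read_camera(n); cv2.imwrite(f"pics/{n}0.png",im[:,:,::-1])
    m,k,r,t=cal(n); print(n,m[0,0],k,-cv2.Rodrigues(r)[0].T@t)
    for q in("fixture","stops","clamp","tube","offcut","grinder","hammer"):
        o=bot.outline_of(n,q)
        for d in o[:2]:
            p=d["pixels"]; print(q,round(d["conf"],2),np.round(d["pixel"]),p.sum(),np.round(onz(n,[d["pixel"]],0.03)[0],3))
            np.save(f"pics/{n}_{q}.npy",o[0]["pixels"])
E
```

```text
pics
top 453.3705385289619 -0.046949940535459235 [ 0.34004926 -0.01340364  1.50399981]
fixture 0.88 [266. 203.] 10259 [ 0.556 -0.043  0.03 ]
stops 0.52 [238. 199.] 131 [0.57 0.05 0.03]
clamp 0.69 [255. 193.] 382 [ 0.588 -0.007  0.03 ]
tube 0.56 [289. 210.] 1182 [ 0.529 -0.117  0.03 ]
tube 0.5 [309. 161.] 274 [ 0.692 -0.189  0.03 ]
offcut 0.77 [309. 162.] 261 [ 0.689 -0.191  0.03 ]
grinder 0.62 [387. 215.] 2520 [ 0.503 -0.435  0.03 ]
hammer 0.82 [ 94. 208.] 854 [0.553 0.528 0.03 ]
hammer 0.43 [292. 214.] 1153 [ 0.518 -0.126  0.03 ]
side 427.25522405254327 -0.13713667882274935 [-0.17262273  0.68237222  1.0051995 ]
fixture 0.91 [263. 233.] 6558 [0.495 0.038 0.03 ]
stops 0.56 [246. 227.] 263 [0.553 0.057 0.03 ]
clamp 0.61 [262. 193.] 865 [ 0.639 -0.092  0.03 ]
tube 0.71 [288. 208.] 1160 [ 0.524 -0.106  0.03 ]
offcut 0.58 [271. 170.] 174 [ 0.711 -0.207  0.03 ]
grinder 0.79 [351. 168.] 1760 [ 0.518 -0.438  0.03 ]
grinder 0.2 [260. 233.] 6717 [0.503 0.044 0.03 ]
hammer 0.89 [119. 311.] 1227 [0.545 0.523 0.03 ]
```

```bash
python3 - <<'E'
from h import *
t=cv2.imread("pics/top0.png")[110:310,160:420]; cv2.imwrite("pics/c_top.png",cv2.resize(t,None,fx=3,fy=3,interpolation=cv2.INTER_CUBIC))
t=cv2.imread("pics/side0.png")[130:330,140:400]; cv2.imwrite("pics/c_side.png",cv2.resize(t,None,fx=3,fy=3,interpolation=cv2.INTER_CUBIC))
m=np.load("pics/top_fixture.npy")
ys,xs=np.nonzero(m); W=onz("top",np.c_[xs,ys],0.015)
h=cv2.convexHull(W[:,:2].astype(np.float32)); print("fixture",cv2.minAreaRect(h))
for n in("top","side"):
    m=np.load(f"pics/{n}_tube.npy").astype(np.uint8); l,lab,st,_=cv2.connectedComponentsWithStats(m); print(n,st[1:])
    ys,xs=np.nonzero(m); W=onz(n,np.c_[xs,ys],0.055); print("tube",cv2.minAreaRect(W[:,:2].astype(np.float32)))
E
```

```text
fixture ((0.5568594336509705, -0.048283934593200684), (0.30589455366134644, 0.4458758533000946), 11.241630554199219)
top [[ 246  199   87   26 1182]]
tube ((0.522803544998169, -0.11462457478046417), (0.04572642222046852, 0.28010812401771545), 7.5982489585876465)
side [[ 261  179   59   56 1160]]
tube ((0.5094596743583679, -0.10509049892425537), (0.06454762816429138, 0.3106578588485718), 7.6973795890808105)
```

View pics/c_top.png

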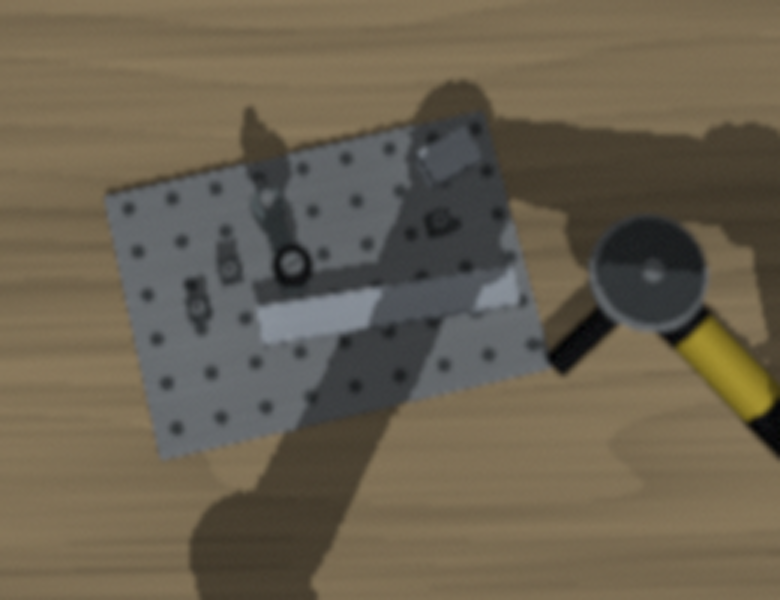

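View pics/c_side.png

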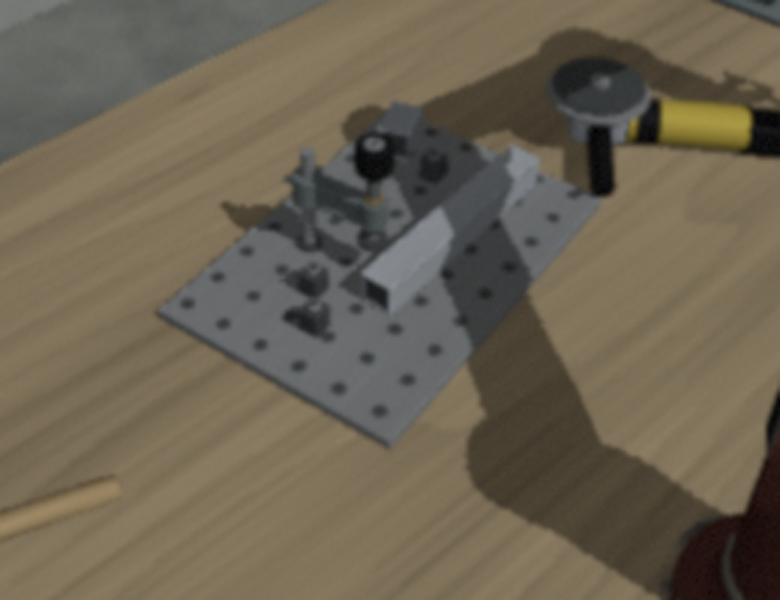

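The top view shows the tube at crop (262,325) to (510,288), in front of the back stops at (229,262) and (440,222). The end stop is at (198,305), the clamp knob at (292,265), and the offcut at (450,155), clear of the path. In the side view the knob is at (375,157). Next I triangulate the knob and check reach.

```bash
cat >> h.py <<'E'
F=np.array([0.5569,-0.0483]); YF=11.24
def Rm(a):
    a=np.radians(a); return np.array([[np.cos(a),-np.sin(a)],[np.sin(a),np.cos(a)]])
def w2f(p): return Rm(YF).T@(np.array(p)[:2]-F)
def f2w(p): return F+Rm(YF)@np.array(p)[:2]
E
python3 - <<'E'
from h import *
def dark(n,c,r,th):
    g=cv2.cvtColor(cv2.imread(f"pics/{n}0.png"),cv2.COLOR_BGR2GRAY); m=np.zeros_like(g); cv2.circle(m,c,r,255,-1)
    ys,xs=np.nonzero((m>0)&(g<th)); return [(xs.min()+xs.max())/2,(ys.min()+ys.max())/2],(np.ptp(xs)+1,np.ptp(ys)+1)
a,sa=dark("top",(257,198),9,50); b,sb=dark("side",(265,182),11,50); print(a,sa,b,sb)
def ray(n,p): 
    q=onz(n,[p],0.0)[0]; s=onz(n,[p],0.3)[0]; return q,(s-q)/np.linalg.norm(s-q)
(p,u),(q,v)=ray("top",a),ray("side",b)
A=np.c_[u,-v]; s=np.linalg.lstsq(A,q-p,rcond=None)[0]
print("tri",p+s[0]*u,q+s[1]*v)
for z in(.175,.192): print(z,onz("top",[a],z),w2f(onz("top",[a],z)[0]),onz("side",[b],z))
# stops tops (z=.051) and post top (z=.15), from eyeballed crop pixels
for nm,c,z in(("end",(198,305),.051),("b1",(229,262),.051),("b2",(440,222),.051),("post",(268,200),.15)):
    w=onz("top",[[160+c[0]/3,110+c[1]/3]],z)[0]; print(nm,w.round(4),w2f(w).round(4))
for c,z in(((107,190),.015),((485,112),.015),((548,370),.015),((160,460),.015)):
    w=onz("top",[[160+c[0]/3,110+c[1]/3]],z)[0]; print("corner",w.round(4),w2f(w).round(4))
print(bot.finger_overhang,bot.read_ee_rot(),bot.read_ft_torque(),bot.read_t())
K=[0.58,-0.0,0.17]
for y in range(-180,181,30):
    j=bot.ik(K,[180,0,y]); print(y,None if j is None else np.round(j,0))
E
```

```text
[np.float64(257.0), np.float64(198.0)] (np.int64(13), np.int64(17)) [np.float64(266.5), np.float64(182.5)] (np.int64(18), np.int64(18))
tri [ 0.54876711 -0.0129889   0.17784642] [ 0.54214767 -0.01850615  0.17680289]
0.175 [[ 0.5492151  -0.01298801  0.175     ]] [-0.00065452  0.03613262] [[ 0.54370327 -0.02003151  0.175     ]]
0.192 [[ 0.54653954 -0.01299333  0.192     ]] [-0.0032798   0.03664892] [[ 0.52903505 -0.00564839  0.192     ]]
end [0.5269 0.0884 0.051 ] [-0.0028  0.1399]
b1 [0.5728 0.0541 0.051 ] [0.0356 0.0973]
b2 [ 0.6103 -0.176   0.051 ] [ 0.0275 -0.1356]
post [0.6196 0.0086 0.15  ] [0.0726 0.0435]
corner [0.6642 0.191  0.015 ] [0.1519 0.2138]
corner [ 0.7418 -0.2367  0.015 ] [ 0.1446 -0.2208]
corner [ 0.4492 -0.2905  0.015 ] [-0.1529 -0.2165]
corner [0.3633 0.135  0.015 ] [-0.1541  0.2175]
0.025 [ 1.79995156e+02 -5.00968915e-03  1.62636025e+01] [ 0.03702206 -0.03930117 -0.04688623] 0.8
-180 [ 24.  41. -45.  99.  35.  55.  56.]
-150 [ 34.  50. -66.  98.  50.  66.  73.]
-120 [ 34.  50. -66.  98.  50.  66. 103.]
-90 [ -37.   50.   65.  101.  -51.   64. -135.]
-60 [ -10.   35.   12.  100.  -10.   46. -143.]
-30 [  -4.   35.    3.  100.   -2.   46. -120.]
0 [  0.  35.  -4.  99.   3.  46. -95.]
30 [  4.  35. -10.  99.   8.  47. -70.]
60 [  9.  35. -17.  99.  14.  48. -45.]
90 [ 13.  36. -24.  99.  19.  49. -20.]
120 [ 17.  38. -31.  99.  24.  50.   5.]
150 [ 21.  39. -38.  99.  30.  52.  31.]
180 [ 24.  41. -45.  99.  35.  55.  56.]
```

```bash
sed -i 's/^F=.*/F=np.array([0.556,-0.048]); YF=10.5/' h.py; python3 - <<'E'
from h import *
T=np.array([0.523,-0.115]); yt=8.0
g=T+Rm(yt)@[0,-0.05]
bot.set_gripper(1.0,20)
bot.move_to([*g,0.25],[180,0,yt+90])
print(bot.read_t(),bot.read_q())
print(bot.move_linear([*g,0.09],rate=0.15), bot.move_linear([*g,0.047],rate=0.06,guard=8))
f0=np.array(bot.read_ft_force())
bot.set_gripper(0.0,20)
print(bot.read_finger_gap(),f0,bot.read_ft_force(),bot.read_position(),bot.read_t())
im=bot.read_camera("top"); cv2.imwrite("pics/g_top.png",cv2.resize(im[110:310,160:420,::-1],None,fx=3,fy=3))
E
```

```text
3.0917 [ 32.81614054  29.21838211 -27.1222055   97.55124097  15.46394053
  56.97955421   7.96662136]
False False
0.465672475367818 [0.04899097 0.3933811  0.44236832] [-0.09723184 -0.68974618  1.57958182] [ 0.53020613 -0.16459042  0.0473288 ] 5.6583
```

View pics/g_top.png

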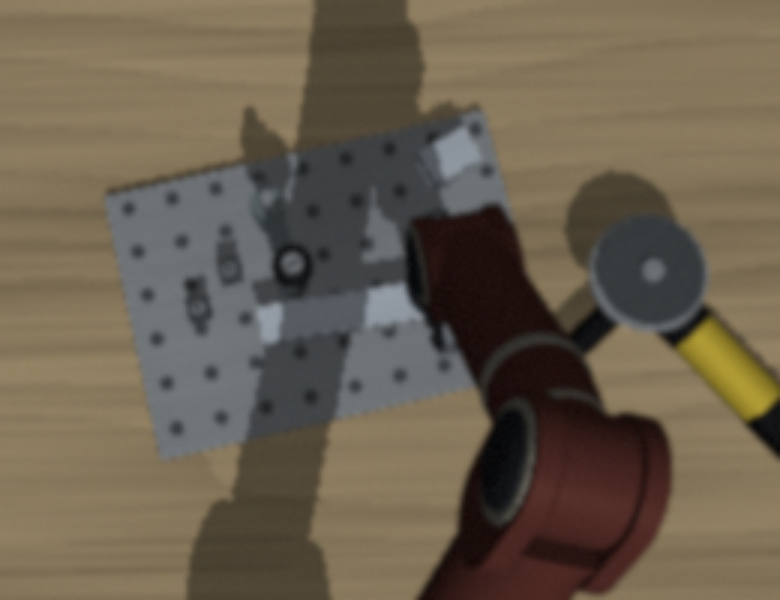

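Gripped at a 39.6 mm gap. Next: slide near home, then guarded butting in x' and y'.

```bash
python3 - <<'E'
from h import *
z=float(bot.read_position()[2]); at=[180,0,YF+90]
R=Rm(YF)
def st(l,h=None):
    print(l,h,"tcp_f",(w2f(bot.read_position())*1e3).round(1),"F_f",(R.T@np.array(bot.read_ft_force())[:2]).round(1),np.round(bot.read_ft_torque(),2),round(bot.read_t(),1))
st("start")
h=bot.move_linear([*f2w([-0.008,-0.074]),z],at,rate=0.05,guard=14); st("pre",h)
def push(d,dist,g):
    p=np.array(bot.read_position()[:2]); h=bot.move_linear([*(p+R@np.array(d)*dist),z],rate=0.015,guard=g); st(d,h)
push([1,0],.025,9)
push([0,1],.03,9)
E
```

```text
start None tcp_f [ -46.6 -110. ] F_f [-0.4  0.5] [-0.02  0.03 -0.06] 5.7
pre False tcp_f [ -9.9 -76.8] F_f [-3.8 -4.4] [-0.84  0.45  0.08] 6.9
[1, 0] True tcp_f [ -9.8 -76.9] F_f [-0.6  1.3] [ 0.02 -0.02  0.09] 7.4
[0, 1] True tcp_f [ -9.8 -61.6] F_f [-0.8 -0.9] [ 0.25 -0.01 -0.06] 8.7
```

```bash
cat >> h.py <<'E'
def st(l,h=None):
    R=Rm(YF); print(l,h,"tcp_f",(w2f(bot.read_position())*1e3).round(1),"F_f",(R.T@np.array(bot.read_ft_force())[:2]).round(1),np.round(bot.read_ft_torque(),2),round(bot.read_t(),1))
def push(d,dist,g,z,rate=0.015):
    R=Rm(YF); p=np.array(bot.read_position()[:2]); h=bot.move_linear([*(p+R@np.array(d)*dist),z],rate=rate,guard=g); st(d,h)
E
python3 - <<'E'
from h import *
z=float(bot.read_position()[2])
push([1,0],.025,13,z); push([1,0],.02,13,z)
push([0,1],.02,13,z); push([0,1],.02,13,z)
push([1,0],.02,13,z)
im=bot.read_camera("top"); cv2.imwrite("pics/h_top.png",cv2.resize(im[150:270,200:360,::-1],None,fx=5,fy=5,interpolation=cv2.INTER_CUBIC))
E
```

```text
[1, 0] True tcp_f [ -9.4 -61.7] F_f [-1.5 -0.1] [ 0.16 -0.01  0.  ] 9.3
[1, 0] True tcp_f [ -9.1 -61.6] F_f [-1.8 -0.3] [0.19 0.   0.13] 9.9
[0, 1] True tcp_f [ -9.2 -61.5] F_f [ 0.2 -0.4] [ 0.18 -0.01  0.09] 10.5
[0, 1] True tcp_f [ -9.5 -61.4] F_f [-1.7 -0.5] [ 0.13 -0.08  0.11] 11.2
[1, 0] True tcp_f [ -9.2 -61.4] F_f [-1.3  0.9] [0.19 0.05 0.1 ] 11.8
```

View pics/h_top.png

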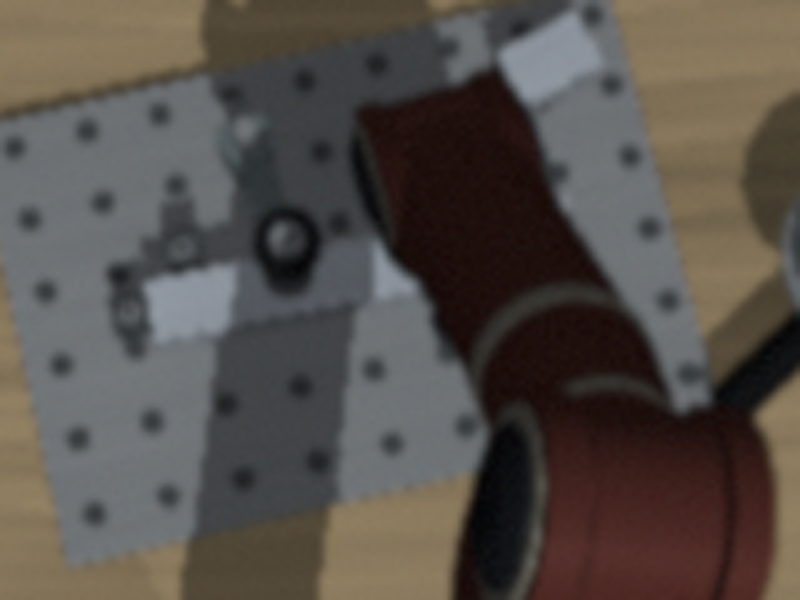

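The tube now touches the end stop at (130,310). It looks a few mm short of the near back stop at (180,250). The guard may be tripping at motion onset, so I'll step in small increments and read the force instead.

```bash
python3 - <<'E'
from h import *
z=float(bot.read_position()[2]); p=w2f(bot.read_position())
w=onz("top",[[200+x/5,150+y/5] for x,y in((165,345),(370,300))],.055); d=w[0]-w[1]; print("front edge yaw",np.degrees(np.arctan2(-d[0],d[1])),[w2f(q).round(4) for q in w])
for i in range(1,15):
    bot.move_linear([*f2w(p+[0.001*i,0]),z],rate=0.02); bot.dwell(0.1); st(i)
    if abs((Rm(YF).T@np.array(bot.read_ft_force())[:2])[0])>11: break
E
```

```text
front edge yaw 10.862281319415139 [array([-0.0323,  0.1219]), array([-0.0314, -0.0131])]
1 None tcp_f [ -9.1 -61.4] F_f [-1.7 -0.5] [0.14 0.33 0.16] 12.2
2 None tcp_f [ -9.  -61.4] F_f [-3.7 -0.3] [0.13 0.6  0.14] 12.5
3 None tcp_f [ -8.9 -61.4] F_f [-4.4  0.1] [0.   0.99 0.13] 12.9
4 None tcp_f [ -8.9 -61.4] F_f [-7.  -0.9] [-0.    1.3   0.19] 13.2
5 None tcp_f [ -8.8 -61.4] F_f [-7.8  0.2] [-0.03  1.56  0.22] 13.6
6 None tcp_f [ -8.7 -61.4] F_f [-9.1  0.7] [-0.01  1.9   0.17] 13.9
7 None tcp_f [ -8.7 -61.4] F_f [-10.6   0.3] [-0.02  2.31  0.18] 14.3
8 None tcp_f [ -8.5 -61.4] F_f [-11.9   0.7] [-0.13  2.58  0.17] 14.6
```

```bash
python3 - <<'E'
from h import *
im=bot.read_camera("top"); S=8;x0,y0=216,170
c=cv2.resize(im[y0:y0+70,x0:x0+95,::-1],None,fx=S,fy=S,interpolation=cv2.INTER_CUBIC)
def dr(pts,z,col):
    q=proj("top",[[*f2w(p),z] for p in pts]); q=((q-[x0,y0]+.5)*S).astype(np.int32); cv2.polylines(c,[q.reshape(-1,1,2)],True,col,1)
def box(cx,cy,a,b): return [(cx-a,cy-b),(cx+a,cy-b),(cx+a,cy+b),(cx-a,cy+b)]
for s in((.0325,-.135),(.0325,.1),(0,.1425)): dr(box(*s,.0125,.0125),.045,(0,255,0))
dr(box(0,-.01,.02,.14),.055,(0,0,255)); dr(box(0,0,.15,.22),.015,(255,255,0))
cv2.imwrite("pics/ov.png",c)
for n in("top","side"):
    if n=="side":
        im=bot.read_camera("side"); cv2.imwrite("pics/ov_side.png",cv2.resize(im[150:270,190:350,::-1],None,fx=5,fy=5,interpolation=cv2.INTER_CUBIC))
st("now")
E
```

```text
now None tcp_f [ -8.6 -61.4] F_f [-12.1  -0.6] [-0.09  2.56  0.2 ] 14.7
```

View pics/ov.png

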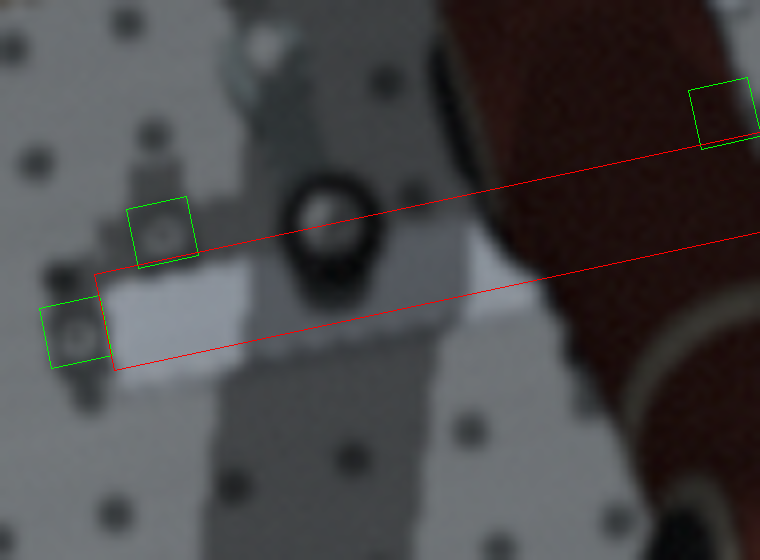

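View pics/ov_side.png

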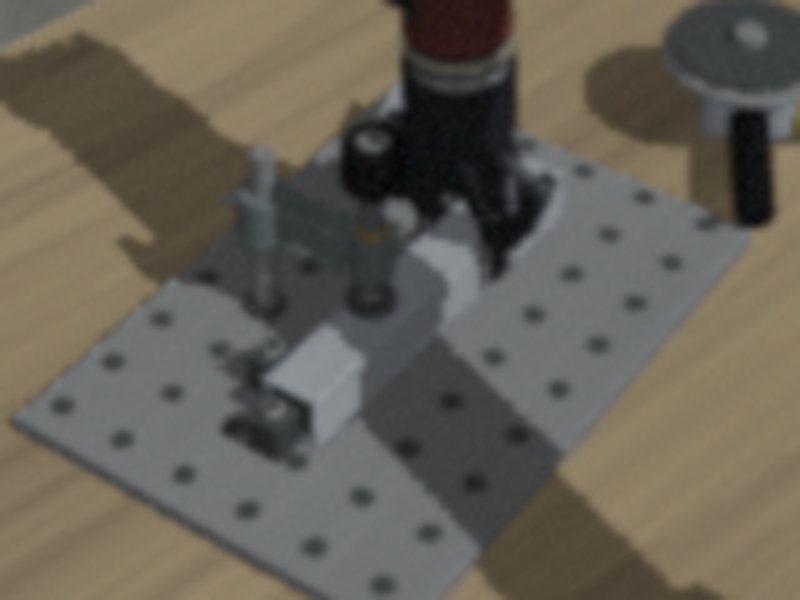

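The overlay shows the model stops landing on the seen ones at (162,235) and (78,337). The tube's front edge, at (130,388), sits about 8 mm short of home in x'. The reaction passes close to the tool's own axis, so the grasp itself may be what is blocked. I'll release it and push the front face with shut fingers instead.

```bash
python3 - <<'E'
from h import *
p=w2f(bot.read_position())
bot.move_linear([*f2w(p-[.001,0]),.047],rate=.05); st("relax")
bot.set_gripper(1.0,20); st("open"); print(bot.read_ft_force(), bot.read_position())
x=w2f(bot.read_position())
bot.move_linear([*f2w(x),.13],rate=.15)
bot.set_gripper(0.0,20)
bot.move_to([*f2w([-.07,-.045]),.13],[180,0,YF]); print(np.round(bot.read_q()))
bot.move_linear([*f2w([-.07,-.045]),.05],rate=.12,guard=10); st("down")
for i in range(60):
    bot.move_linear([*f2w([-.055+.001*i,-.045]),.05],rate=.03); bot.dwell(.05)
    f=(Rm(YF).T@np.array(bot.read_ft_force())[:2])
    if i%3==0 or abs(f[0])>8: st(i)
    if abs(f[0])>10: break
im=bot.read_camera("top"); cv2.imwrite("pics/p_top.png",cv2.resize(im[170:240,216:311,::-1],None,fx=8,fy=8,interpolation=cv2.INTER_CUBIC))
E
```

```text
relax None tcp_f [ -9.3 -61.4] F_f [-0.9 -0.2] [0.13 0.13 0.08] 15.0
open None tcp_f [ -9.7 -61.3] F_f [ 1.2 -0.2] [ 0.02 -0.05  0.02] 15.5
[ 1.20549291 -0.00650349  0.72400878] [ 0.55762754 -0.11006059  0.04674461]
[  9.  33.   1. 113.  -1.  34. -69.]
down None tcp_f [-69.6 -45.2] F_f [ 0.1 -0.1] [-0.03  0.06 -0.02] 18.9
0 None tcp_f [-55.3 -45. ] F_f [ 1.5 -1. ] [-0.06 -0.02  0.02] 19.6
3 None tcp_f [-52. -45.] F_f [-0.1  1.4] [ 0.01  0.02 -0.04] 20.5
6 None tcp_f [-49. -45.] F_f [-0.1  0.9] [0.04 0.01 0.03] 21.4
9 None tcp_f [-46. -45.] F_f [0.6 0.9] [0.04 0.05 0.02] 22.3
12 None tcp_f [-43. -45.] F_f [ 0.4 -0.3] [0.   0.05 0.01] 23.2
15 None tcp_f [-41.1 -45. ] F_f [-3.7 -0.4] [-0.13  0.61 -0.03] 24.1
18 None tcp_f [-39.  -45.1] F_f [-5.4 -0.3] [-0.26  0.97 -0.03] 25.0
21 None tcp_f [-33.6 -45. ] F_f [-2.3 -0.4] [-0.26  0.49  0.03] 25.9
24 None tcp_f [-31.5 -45.3] F_f [-4.9 -2.5] [-0.63  0.84 -0.01] 26.8
27 None tcp_f [-31.4 -45.3] F_f [-10.   -1.3] [-0.7   1.73  0.04] 27.7
```

View pics/p_top.png

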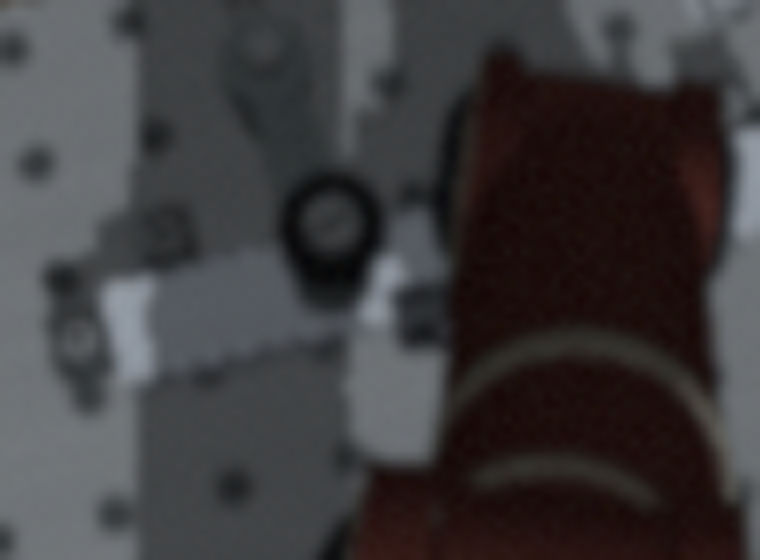

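The tube has now come up at its −y end: the stop is firm at tcp −31.4, where home should be. It is still slightly yawed, with its +y end open at (165,265). I'll push near the +y end at y'=105, then at −45, then on the end face.

```bash
cat >> h.py <<'E'
def xpush(y,x0,lim=10,step=.0015,n=30,z=.05):
    for i in range(n):
        bot.move_linear([*f2w([x0+step*i,y]),z],rate=.05); bot.dwell(.03)
        f=(Rm(YF).T@np.array(bot.read_ft_force())[:2])
        if abs(f[0])>lim: break
    st(("x",y,i))
def ypush(x,y0,lim=10,step=.0015,n=30,z=.05):
    for i in range(n):
        bot.move_linear([*f2w([x,y0+step*i]),z],rate=.05); bot.dwell(.03)
        f=(Rm(YF).T@np.array(bot.read_ft_force())[:2])
        if abs(f[1])>lim: break
    st(("y",x,i))
E
python3 - <<'E'
from h import *
bot.move_linear([*f2w([-.065,-.045]),.05],rate=.15)
bot.move_linear([*f2w([-.075,.108]),.06],rate=.2)
bot.move_linear([*f2w([-.05,.108]),.05],rate=.15)
xpush(.108,-.044)
bot.move_linear([*f2w([-.065,.108]),.05],rate=.15)
im=bot.read_camera("top"); x0,y0,S=216,170,8
c=cv2.resize(im[y0:y0+70,x0:x0+95,::-1],None,fx=S,fy=S,interpolation=cv2.INTER_CUBIC)
q=proj("top",[[*f2w(p),.055] for p in((-.02,-.15),(.02,-.15),(.02,.13),(-.02,.13))]); q=((q-[x0,y0]+.5)*S).astype(np.int32); cv2.polylines(c,[q.reshape(-1,1,2)],True,(0,0,255),1)
cv2.imwrite("pics/q_top.png",c)
E
```

```text
('x', 0.108, 11) None tcp_f [-33.4 108.2] F_f [-11.7   0.3] [-0.19  2.18  0.04] 32.8
```

View pics/q_top.png

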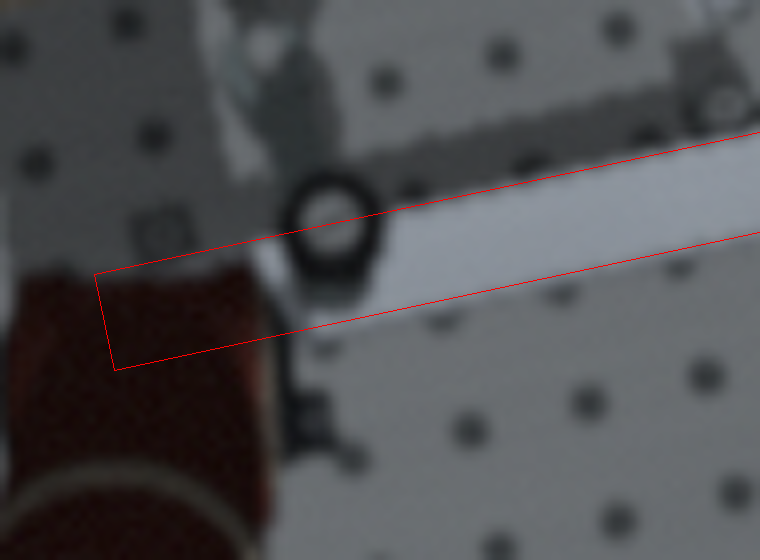

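The tube now lies along the plate. The two contact readings give a plate yaw of 11.25°, which matches the first rectangle fit, so I'll update the frame. Then push the end face and re-seat in x'.

```bash
python3 - <<'E'
from h import *
a=f2w([-.0314,-.045]); b=f2w([-.0334,.108]); d=b-a; y=np.degrees(np.arctan2(-d[0],d[1]))
e=f2w([0,.13]); R=Rm(y)
# keep y of end stop face, x so that push line is x'=-.031
Fy=(R.T@e)[1]-.13; Fx=(R.T@((a+b)/2))[0]+.031
F2=R@[Fx,Fy]; print(y,F2)
s=open("h.py").read(); s=s.replace("F=np.array([0.556,-0.048]); YF=10.5",f"F=np.array([{F2[0]:.5f},{F2[1]:.5f}]); YF={y:.3f}"); open("h.py","w").write(s)
E
python3 - <<'E'
from h import *
at=[180,0,YF]
bot.move_linear([*f2w([-.07,.09]),.06],at,rate=.2)
bot.move_linear([*f2w([-.07,-.178]),.06],rate=.25)
bot.move_linear([*f2w([0,-.178]),.05],rate=.2)
ypush(0,-.171,lim=9)
bot.move_linear([*f2w([0,-.178]),.05],rate=.2)
bot.move_linear([*f2w([-.06,-.175]),.05],rate=.2)
bot.move_linear([*f2w([-.06,-.045]),.05],rate=.25)
xpush(-.045,-.036,lim=10)
bot.move_linear([*f2w([-.05,-.045]),.05],rate=.2)
S=8;x0,y0=216,162
im=bot.read_camera("top")
c=cv2.resize(im[y0:y0+72,x0:x0+98,::-1],None,fx=S,fy=S,interpolation=cv2.INTER_CUBIC)
def dr(pts,z,col):
    q=proj("top",[[*f2w(p),z] for p in pts]); q=((q-[x0,y0]+.5)*S).astype(np.int32); cv2.polylines(c,[q.reshape(-1,1,2)],True,col,1)
def box(cx,cy,a,b): return [(cx-a,cy-b),(cx+a,cy-b),(cx+a,cy+b),(cx-a,cy+b)]
for s in((.0325,-.135),(.0325,.1),(0,.1425)): dr(box(*s,.0125,.0125),.045,(0,255,0))
dr(box(0,-.01,.02,.14),.055,(0,0,255))
cv2.imwrite("pics/r_top.png",c); st("end")
E
```

```text
11.248921782823825 [ 0.5550356  -0.04820314]
('y', 0, 7) None tcp_f [  -0.3 -166.6] F_f [ -0.3 -11.1] [-2.06 -0.46  0.01] 37.6
('x', -0.045, 8) None tcp_f [-29.9 -45. ] F_f [-10.9   0.7] [-0.34  2.1   0.04] 41.9
end None tcp_f [-48.3 -45.2] F_f [ 0.8 -0. ] [ 0.08  0.01 -0.03] 42.2
```

View pics/r_top.png

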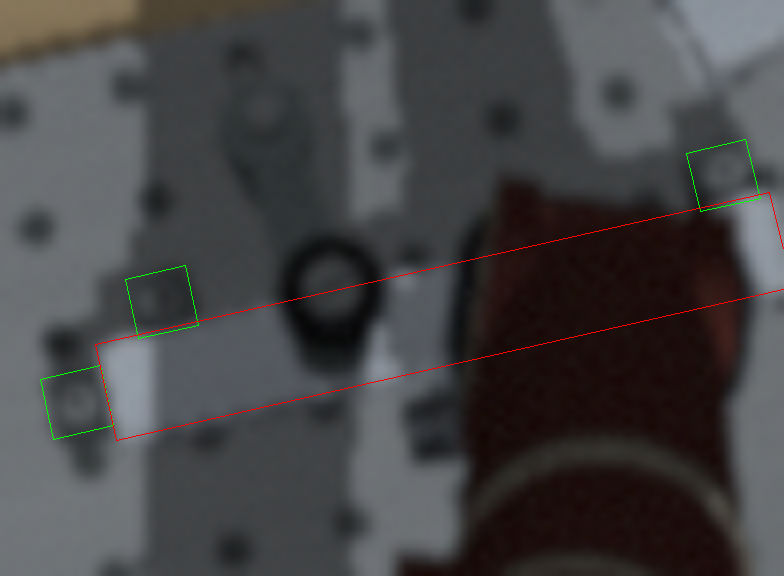

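The red home outline matches the tube on all sides: it meets b1 at (165,335), b2 at (725,205) and the end stop at (105,390), and both final pushes were firm. Next is the knob, turned with joint 7 and stopped on torque.

```bash
cat > knob.py <<'E'
from h import *
import sys
def tz():
    v=[]
    for _ in range(4): v.append(bot.read_ft_torque()[2]); bot.dwell(.015)
    return float(np.mean(v))
K=f2w([0,.036]); at=[180,0,YF]
bot.move_linear([*f2w([-.06,-.045]),.27],rate=.3)
qu,qa,qb=[np.array(bot.ik([*K,z],at),float) for z in(.26,.185,.181)]
print(qa.round(1),qb.round(1),K)
np.save("qab.npy",np.array([qu,qa,qb]))
def cfg(turn):   # turn: degrees clockwise from j7=150
    q=qa+(qb-qa)*turn/360; q[6]=150-turn; return list(q)
u=qu.copy(); u[6]=150
bot.set_gripper(1.0,60); bot.set_joints(list(u)); bot.set_joints(cfg(0)); st("at knob")
b=tz(); bot.set_gripper(0.0,60); st(("grip",bot.read_finger_gap())); print("base",b,"gripped",tz(),bot.read_ft_force())
turn=0; log=[]
def go(d):
    global turn
    turn+=d; bot.set_joints(cfg(turn)); t=tz(); log.append((turn,round(t-b,3))); return t-b
for d in(30,30,25): t=go(d); 
while turn<303 and t<0.33 and bot.read_t()<66: t=go(12)
print(log); st("end")
print(bot.read_ft_force(),bot.read_finger_gap(),np.round(bot.read_q(),1))
E
python3 knob.py
```

```text
[ -1.4  30.9   0.7 103.7  -0.5  45.3 -79.2] [ -1.4  31.2   0.7 104.   -0.5  44.8 -79.2] [ 0.54801736 -0.01289161]
at knob None tcp_f [-0.1 35.9] F_f [-0.2 -0.1] [-0.03 -0.06 -0.02] 47.5
('grip', 0.454633696030143) None tcp_f [ 1.3 35.4] F_f [ 0.8 -0.9] [-0.09 -0.02 -0.  ] 48.0
base 0.014190192268016483 gripped 0.007722346737095313 [0.30061435 0.04854015 6.35800016]
[(30, -0.023), (60, -0.046), (85, -0.045), (97, -0.045), (109, -0.048), (121, -0.065), (133, -0.075), (145, -0.056), (157, -0.019), (169, 0.001), (181, 0.067), (193, 0.134), (205, 0.185), (217, 0.237), (229, 0.294), (241, 0.328), (253, 0.401)]
end None tcp_f [-0.3 34.5] F_f [-3.6 -2. ] [-0.82  0.73  0.43] 55.3
[-3.13356962 -2.64544009 13.96582032] 0.45295935405729515 [  -1.4   31.     0.8  103.8   -0.3   45.2 -102.8]
```

Torque rose from the free-running level at about 150° of turn and I stopped at 253°. That is roughly 100° past bite less about 5° of grip wind-up, so close to a quarter turn. Now to let go, look and hand in.

```bash
python3 - <<'E'
from h import *
bot.set_gripper(1.0,60); st("open")
p=bot.read_position(); bot.move_linear([p[0],p[1],.30],rate=.2)
bot.move_linear([.44,.0,.32],rate=.25)
S=8;x0,y0=216,162
im=bot.read_camera("top")
c=cv2.resize(im[y0:y0+72,x0:x0+98,::-1],None,fx=S,fy=S,interpolation=cv2.INTER_CUBIC)
def box(cx,cy,a,b): return [(cx-a,cy-b),(cx+a,cy-b),(cx+a,cy+b),(cx-a,cy+b)]
def dr(pts,z,col):
    q=proj("top",[[*f2w(p),z] for p in pts]); q=((q-[x0,y0]+.5)*S).astype(np.int32); cv2.polylines(c,[q.reshape(-1,1,2)],True,col,1)
for s in((.0325,-.135),(.0325,.1),(0,.1425)): dr(box(*s,.0125,.0125),.045,(0,255,0))
dr(box(0,-.01,.02,.14),.055,(0,0,255))
cv2.imwrite("pics/end.png",c); st("end")
E
```

```text
open None tcp_f [-0.1 36.2] F_f [-0.8  0.7] [-0.01  0.01 -0.01] 55.8
end None tcp_f [-102.9   69.5] F_f [ 0.8 -0.5] [-0.02 -0.03  0.04] 57.2
```

View pics/end.png

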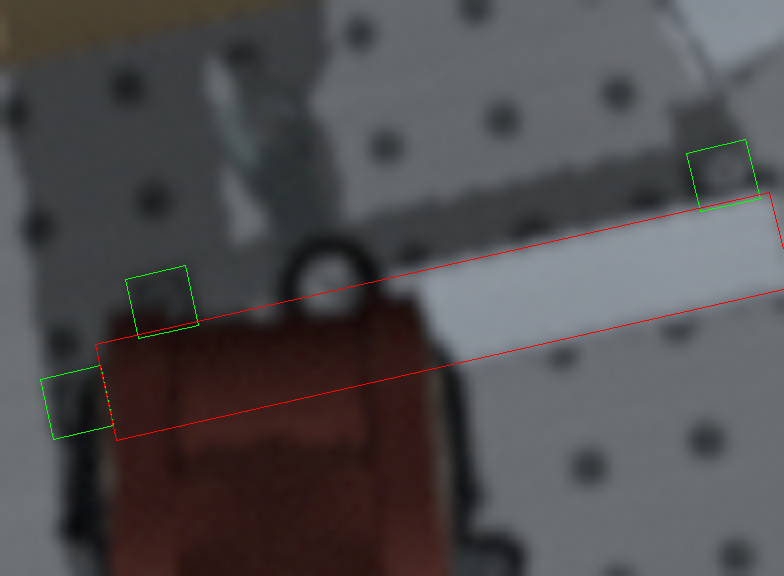

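The visible part of the tube still lies on the home outline, meeting b2 at (725,205), and the offcut has not moved. The arm hides the +y end, but nothing has acted on it since it was seen home except the clamping.

```bash
python3 -c "
from workcell import bot
bot.finish_job(); print(bot.read_t())"
```

```text
the job is handed in; nothing more can be done
the job is handed in; nothing more can be done
```

I slid the tube home, wound the clamp down about a quarter turn past bite, let go and handed the job in at about 57 s of the 72 allowed. No verdict was reported.

**Sliding it home:** The gripped slide stopped about 8 mm short of the back stops, and I did not find out why. I let go and pushed with shut fingers on the front face near each end, then on the end face, at 10–12 N. The last pushes, end face then front face, both ended firm at about 11 N. In the overlay picture taken next, the tube sat on the home outline at all three stops.

**Clamping:** I wound the knob 253° in all. The torque began to climb at about 150°, so the foot is about 95–100° past first touch after allowing for grip wind-up. By the figures you gave, that is about 40–45 N. I inferred that force from the torque, which carried an offset of about 0.1 Nm while running free; I did not measure it.

**Checks with doubts:**
- **Last picture:** the tube's middle and −y end were still on the home outline after letting go. The arm hid its +y end.
- **End stop reading:** the end-face push read about 2 mm short of my vision-based frame, but the picture showed no gap there.
- **Bystanders:** the offcut looked unmoved in the last picture. I did not re-check the grinder or hammer at the end.

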